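# Feed a rail shoe from the pedal magazine and hold it up to the inspection camera

## Task

Press the feeder's pedal once, all the way down to its stop, and let it spring back up, so that it feeds one rail shoe out of the magazine onto the pick-up tongue; the other two shoes stay in the magazine. Pick the fed shoe up and present its grooved underside to the tilted inspection camera without touching the camera: centred on the lens axis, 90 mm from the face of the ring light, square to the lens and with the shoe's long side parallel to the camera's level left-right axis. Finish while holding it there, still, in the air, and leave the weights, the tape roll and the loupe alone.

Things in the scene. Friction and masses are not known exactly. Their poses are not given: they have to be found in the camera images.
- feeder: Bench feeder, fixed on the blue mat (3.4 mm thick). Grey base x -82..90, y -64..36, 10 mm high. Origin on the mat under the magazine, z up; shoes come out towards -x, pedal at -y. Magazine: open-topped shaft, inside 32 (x) x 46 (y) mm, walls to 140 mm; front wall starts at 116, so one shoe passes under it. Shoes slide on a table 100 mm high. Pusher behind (x 20..83), up to 122 mm high.
- feeder_pedal (a joint): Pedal hinge, rad: 0 up (rest), 0.45 down on its stop. Spring return; at the tread 4 N to start, 12 N at the stop, plus 1-2 N while pushing a shoe. A crank moves the pusher 41 mm: the bottom shoe is pushed out to about x -40 mm in the feeder's frame, flat and clear of the magazine; when the pedal returns, the others drop 12 mm.
- pedal_tread (a point): Middle of the ribbed rubber top of the pedal's pad (42 along x, 62 mm along y), beside and before the tongue. At rest 82 mm above the mat, the pad sloping 0.40 rad (front, -x edge, higher); pressed home 26 mm above the mat, nearly level, 13 mm further to -x. Pedal shaft: 117 mm behind it (+x) at rest, 25 mm above the mat.
- pick_point (a point): Fixed point of the feeder on top of the pick-up tongue, 100 mm above the mat, under the middle of where the fed shoe comes to lie (within 5 mm along x). Axes as the feeder's. The tongue is 30 mm wide (y), from feeder x -22 to -62 mm, with an end stop there (5 mm thick, 6 mm higher).
- shoe_1: Rail shoe at the bottom of the stack, the one that is fed: loose aluminium block 30 (x) x 44 (y) x 12 (z) mm, about 45 g, two small holes on top, an 18 mm wide groove along x in its underside. Origin: centre of its underside; axes as the feeder's at the start. On the tongue it overhangs 7 mm at both ends, so fingers can take it from above by its ends (44 mm, along y).
- shoe_2: Second shoe in the stack, the same.
- shoe_3: Top shoe in the stack, the same; its top is 136 mm above the mat at the start.
- insp_camera: Inspection camera, fixed: base 86 x 76 x 8 mm (x -40..46), cradle with a small black camera, lens and ring light (62 mm across) that look up and back to the robot, the axis leaning 20 degrees from vertical towards -x. Origin at bench height, z up; y is the camera's level left-right axis. Highest point (ring light's rim) 113 mm above the bench.
- lens_front (a point): Middle of the face of the ring light, at (-11, 0, 102) mm in insp_camera's frame. Its z axis is the lens axis, pointing out of the lens; its y axis is level (left-right).
- focus_point (a point): Where the middle of the shoe's underside has to be: on the lens axis, 90 mm out from lens_front (about 187 mm above the bench). Axes as lens_front's: the shoe's z must lie along its z (underside facing the lens) and the shoe's y (long side, 44 mm) along its y, either way round.
- weight_500: Bystander: calibration weight, 38 x 38 x 66 mm, behind the camera. Origin at the centre of its underside.
- weight_200: Bystander: smaller calibration weight, 28 x 28 x 50 mm, behind the camera. Origin at the centre of its underside.
- label_roll: Bystander: white tape roll lying flat, 62 x 64 x 24 mm, behind the camera. Origin at the centre of its underside.
- loupe: Bystander: black loupe, 37 x 37 x 34 mm, between camera and feeder, further back. Origin at the centre of its underside.
Things that resemble listed ones, but are neither listed nor needed, are in the scene too. Of the things that look like the insp_camera, the larger one is meant.

How it is judged:
On the way, in this order (a step that is already met when the one before it is completed fails the run):
1. the pedal is pressed down to its stop (value of joint feeder_pedal above 0.43 rad), for 0.1 s.
2. the pedal has sprung back up (value of joint feeder_pedal below 0.05 rad), for 0.1 s.
3. the fed shoe is lifted clear of the feeder in the gripper (height (world z) of shoe_1 above 0.125 m and contact force between shoe_1 and the fingers above 2 N and contact force between shoe_1 and feeder below 0.1 N), for 0.1 s.
At the end, for the whole second after the job is handed in: The gripper alone holds the fed shoe still in the air: middle of its underside within 18 mm of the focus point, underside square to the lens within 0.17 rad, long side parallel to the camera's level axis within 0.2 rad; pedal up, the other two shoes still in the magazine (distance between shoe_1 and focus_point below 0.018 m and angle between the z axis of shoe_1 and the z axis of focus_point, either way round below 0.17 rad and angle between the y axis of shoe_1 and the y axis of focus_point, either way round below 0.2 rad and angle between shoe_1's own z axis and vertical below 0.8 rad and contact force between shoe_1 and the fingers above 2 N and contact force between shoe_1 and insp_camera below 0.1 N and contact force between shoe_1 and feeder below 0.1 N and linear speed of shoe_1 below 0.02 m/s and value of joint feeder_pedal below 0.05 rad and horizontal distance between each of shoe_2, shoe_3 and feeder below 0.008 m); the arm keeps its last pose, push and grip.
It fails at once if the camera was touched (contact force between anything else and insp_camera above 2 N).
It fails at once if another shoe came out of the magazine (horizontal distance between any of shoe_2, shoe_3 and feeder above 0.02 m).
It fails at once if a weight, the tape roll or the loupe was disturbed (distance of any of weight_500, weight_200, label_roll, loupe from where it was at the start of the episode above 0.015 m).
It also fails if it takes over 38 s, if anything falls off the work surface, if the arm or the gripper's body presses on something with over 40 N, if the wrist force passes 120 N, or if a joint passes its speed limit or range.

## Robot

A 6-joint arm with a two-finger parallel gripper is mounted at the origin on a cart in front of the work surface, level with it; the furniture and walls round the work are solid. World frame = base frame: x ahead of the robot, y to its left, z up, the work surface at z = 0. Lengths are in m, angles in rad, forces in N, time in s.
With the tool pointing down it reaches from about 0.35 to 0.775 m from the base axis. Payload 5.5 kg.
Tool frame: the origin (TCP) lies at the very end of the fingers, on their centre line; the grasp point (between the pads) lies 19 mm behind it; z points along the fingers, y is the line along which they close (so a half turn about z gives the same grasp; the last joint's range is limited). The gripper opens to 85 mm and grips with 20 to 120 N. Pads are 22 mm wide; open, the fingers measure 114 mm over their backs; the gripper's body (76 mm by 85 mm) begins 54 mm behind the grasp point. The pads swing forward as they close: fully open they stand 13 mm farther back than shut.
Start: joints at [1.176, 0.313, 0.046, 1.304, 0, 1.431], TCP at [0.145, 0.556, 0.231] pointing down, gripper open.
Joint ranges: [-2.76, 2.76], [-0.86, 1.69], [-1.03, 1.26], [-2.2, 2.34], [-1.47, 1.5], [-3.14, 3.14]. Speed limits (rad/s): [2.57, 2.57, 3.14, 3.14, 3.14, 3.14].

## Interface

Orientations are given as a unit quaternion [w, x, y, z].
In Python, from workcell import get_state, read_camera, hand_in gives the robot as it stands.
- The arm moves only by the tool send_rows, never from a script. Its argument "increments" is a list of rows, each an object of numbers: "dx", "dy", "dz": the shift along the world's x, y, z in units of 25 mm (1.0 is 25 mm); "roll": the turn about the world's z in units of 8 degrees (1.0 is 8 degrees); "claw": the opening, from -1 (shut) to 1 (fully open). In form: [{"dx": .., "dy": .., "dz": .., "roll": .., "claw": ..}, ...]. A call has exactly 5 rows; each row is the pose to reach, as a shift and turn from the pose commanded when the call began; what a row does not reach only later rows make up. A row lasts 1/8 s, in which the tool goes at most 62.5 mm and 10.7 degrees, less where a joint would pass 70% of its speed; a pose out of reach is approached as far as the arm can. A call with a gripper value outside its range is refused whole. The fingers move at their own pace and stop on an object; "grip_force" is the grip in N (left out, the last holds). Time passes only in rows, so rows that repeat a pose let the fingers close, or fill a call up. It gives the time, the measured TCP pose, the force, the opening and the grip force at its end, in the units of the state.
- get_state(): the state, without advancing time (a new reading comes with each control period).
- read_camera(name): name is "scene" or "top"; returns a dict with "image" (480x640x3 uint8, blue, green, red), "fx", "fy", "cx", "cy" (pixels), "world_to_cam" (4x4, takes a point from world to camera coordinates). Camera axes: x right, y up, looking along -z (the intrinsics and any distortion apply to the point x, -y, -z); pixel columns grow to the right and rows downward; lengths in m; the calibration is good to about 2 mm. A picture is of the moment at which its call begins. There is no depth.
- hand_in(): hands the job in; it is judged then, once.
The state is a dict: "clock": time; "joint_pos": joint angles; "qvel": joint speeds; "tau": joint torques, N m; "tcp_pos": TCP position; "orientation": TCP orientation; "wrist_force": force on the tool from outside, world axes, zero at the start; "ft_torque": the same for the moment, N m; "finger_gap": finger opening in m; "grip_force": force on a finger pad.
Only numpy, scipy, OpenCV 4.12 (cv2) and the standard library are available. Lean on these libraries where they do the work, as an engineer would, in place of code of your own. Each camera call takes 0.05 s, during which the arm holds its last target. There are 200 camera calls.

## Working session

There is one attempt and no reset: what is moved stays moved. The work goes in short steps, Python scripts to look and compute and a tool call to move; the robot and the scene stay as the last step left them, time stands still between calls to the robot, and variables do not carry over. Pictures are saved under pics/ and viewed, at most 10 in all, crops included, and the job is handed in when it is done.

Besides the shell and the picture viewer there is one more tool, called by a JSON object that holds its "op" and its "data". send_rows: Moves the arm, as the interface text tells. Its arguments: {"type":"object","properties":{"increments":{"type":"array","items":{"type":"object","properties":{"dx":{"type":"number"},"dy":{"type":"number"},"dz":{"type":"number"},"roll":{"type":"number"},"claw":{"type":"number"}}}},"grip_force":{"type":"number"}},"required":["increments"]}

```bash
mkdir -p pics; ls; python3 - <<'E'
from workcell import *
import cv2,numpy as np
s=get_state()
for k,v in s.items(): print(k,np.round(v,4))
for n in("scene","top"):
    c=read_camera(n); cv2.imwrite(f"pics/{n}0.png",c["image"])
    print(n,c["fx"],c["fy"],c["cx"],c["cy"],[k for k in c]); print(np.round(c["world_to_cam"],4).tolist())
E
```

```text
pics
clock 0.0
joint_pos [ 1.1764  0.314   0.0449  1.3036 -0.      1.4312]
qvel [ 0.0001  0.0013 -0.      0.0001 -0.0007 -0.0006]
tau [ 1.00000e-04 -4.80635e+01  2.98527e+01  1.99000e-02 -0.00000e+00
  0.00000e+00]
tcp_pos [0.1447 0.5559 0.2304]
orientation [-2.000e-04  1.271e-01  9.919e-01 -9.000e-04]
wrist_force [ 0.318  -0.1346 -0.0088]
ft_torque [-0.0043  0.0221  0.0341]
grip_force 0.0
finger_gap 0.0854
scene 513.2837731142479 513.2837731142479 319.6702869349893 241.58316187312107 ['image', 'fx', 'fy', 'cx', 'cy', 'world_to_cam']
[[0.6913, -0.7224, -0.016, -0.2664], [0.3302, 0.2961, 0.8963, -0.3922], [-0.6427, -0.6248, 0.4432, -0.4457], [0.0, 0.0, 0.0, 1.0]]
top 461.7329333787198 461.7329333787198 325.463326168444 239.5925157804557 ['image', 'fx', 'fy', 'cx', 'cy', 'world_to_cam']
[[-0.0279, -0.9996, 0.0048, 0.2456], [0.9934, -0.0272, 0.1111, -0.5943], [-0.1109, 0.0079, 0.9938, -0.9128], [0.0, 0.0, 0.0, 1.0]]
```

View pics/scene0.png

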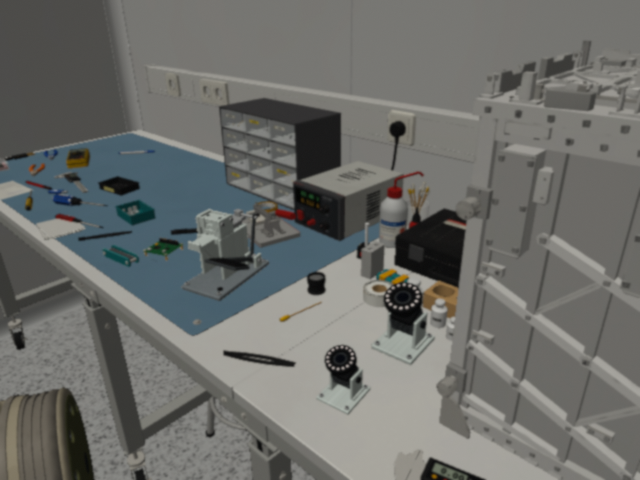

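View pics/top0.png

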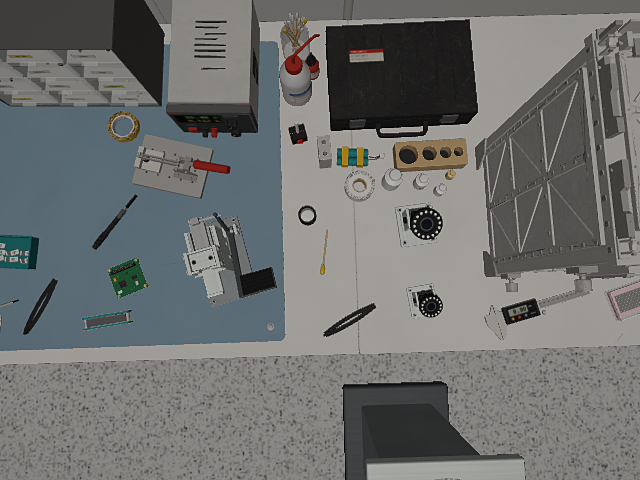

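```bash
python3 - <<'E'
import cv2,numpy as np
t=cv2.imread("pics/top0.png");s=cv2.imread("pics/scene0.png")
f=lambda im,x,y,w,h:cv2.resize(im[y:y+h,x:x+w],(400,300),interpolation=cv2.INTER_CUBIC)
o=np.vstack([np.hstack([f(t,170,205,120,90+0),f(s,170,200,120,90)]),np.hstack([f(t,380,190,120,90),f(s,340,270,120,90)])])
o2=cv2.imwrite("pics/crop0.png",o)
E
```

```text
(no output)
```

View pics/crop0.png

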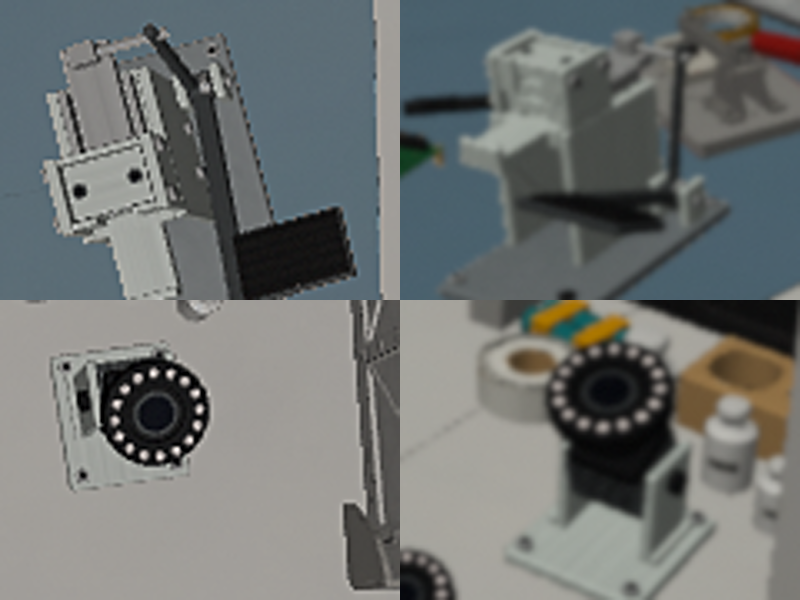

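```bash
cat > h.py <<'E'
import cv2,numpy as np
from workcell import *
def ray(c,u,v):
    M=np.array(c["world_to_cam"]);R=M[:3,:3];o=-R.T@M[:3,3]
    d=R.T@np.array([(u-c["cx"])/c["fx"],-(v-c["cy"])/c["fy"],-1.]);return o,d/np.linalg.norm(d)
def onz(c,u,v,z):
    o,d=ray(c,u,v);return o+d*(z-o[2])/d[2]
def tri(a,b):
    (o1,d1),(o2,d2)=a,b
    t=np.linalg.lstsq(np.c_[d1,-d2],o2-o1,rcond=None)[0]
    p,q=o1+t[0]*d1,o2+t[1]*d2;return (p+q)/2,np.linalg.norm(p-q)
def proj(c,p):
    q=np.array(c["world_to_cam"])@np.r_[p,1];return c["cx"]-c["fx"]*q[0]/q[2],c["cy"]+c["fy"]*q[1]/q[2]
def comps(img,lo,hi,x,y,w,h,amin=6):
    g=cv2.cvtColor(img,cv2.COLOR_BGR2GRAY)[y:y+h,x:x+w]
    m=((g>=lo)&(g<=hi)).astype(np.uint8)
    n,l,st,ce=cv2.connectedComponentsWithStats(m)
    return [(ce[i]+[x,y],st[i,4],cv2.minAreaRect(np.argwhere(l==i)[:,::-1].astype(np.float32)+[x,y])) for i in range(1,n) if st[i,4]>=amin]
E
python3 - <<'E'
from h import *
np.set_printoptions(precision=1,suppress=True)
t=read_camera("top");s=read_camera("scene")
for n,c,b in(("top dark",t,(175,205,110,105)),("top ring",t,(390,195,60,60)),("sc dark",s,(180,200,100,100)),("sc ring",s,(370,275,60,65))):
    print(n)
    for ce,a,r in comps(c["image"],0,55,*b): print(ce,a,np.round(r[0],1),np.round(r[1],1),round(r[2],1))
# LED bright spots ellipse
for n,c,b in(("top",t,(400,200,50,50)),("sc",s,(380,278,48,40))):
    L=[ce for ce,a,r in comps(c["image"],150,255,*b,amin=1) if a<14]; print(n,len(L)); print(np.array(L).round(1).tolist())
# feeder bright top & enlarged edges
f=lambda im,x,y,w,h,k:cv2.resize(im[y:y+h,x:x+w],None,fx=k,fy=k,interpolation=cv2.INTER_NEAREST)
cv2.imwrite("pics/big1.png",f(t["image"],175,205,106,106,5.6)[:600]); 
E
```

```text
top darkTraceback (most recent call last):
  File "<stdin>", line 6, in <module>
  File "h.py", line 18, in comps
    return [(ce[i]+[x,y],st[i,4],cv2.minAreaRect(np.argwhere(l==i)[:,::-1].astype(np.float32)+[x,y])) for i in range(1,n) if st[i,4]>=amin]
                                 ~~~~~~~~~~~~~~~^^^^^^^^^^^^^^^^^^^^^^^^^^^^^^^^^^^^^^^^^^^^^^^^^^^^
cv2.error: OpenCV(4.12.0) /io/opencv/modules/imgproc/src/convhull.cpp:143: error: (-215:Assertion failed) total >= 0 && (depth == CV_32F || depth == CV_32S) in function 'convexHull'
```

```bash
sed -i 's/np.argwhere(l==i)\[:,::-1\].astype(np.float32)+\[x,y\]/(np.argwhere(l==i)[:,::-1]+[x,y]).astype(np.float32)/' h.py
python3 - <<'E'
from h import *
np.set_printoptions(precision=1,suppress=True)
t=read_camera("top");s=read_camera("scene")
for n,c,b in(("top dark",t,(175,205,110,105)),("top ring",t,(390,195,60,60)),("sc dark",s,(180,200,100,100)),("sc ring",s,(370,275,60,65))):
    print(n)
    for ce,a,r in comps(c["image"],0,55,*b): print(ce,a,np.round(r[0],1),np.round(r[1],1),round(r[2],1))
for n,c,b in(("top",t,(400,200,50,50)),("sc",s,(380,278,48,40))):
    L=[ce for ce,a,r in comps(c["image"],150,255,*b,amin=1) if a<14]; print(n,len(L)); print(np.array(L).round(1).tolist())
f=lambda im,x,y,w,h,k:cv2.resize(im[y:y+h,x:x+w],None,fx=k,fy=k,interpolation=cv2.INTER_NEAREST)
cv2.imwrite("pics/big1.png",f(t["image"],175,205,106,106,5.6)[:600]); 
E
```

```text
top dark
[247.9 270.6] 1133 [245.1 249.8] [89.6 39.6] 72.4
[211.5 237.5] 14 [211.5 237.5] [13.3  0.7] 76.0
[192.1 241.4] 22 [192.1 241.5] [17.5  1. ] 76.0
[218.8 247.2] 6 [218.6 247.2] [1.9 3.2] 18.4
[210.  257.2] 10 [210.  257.5] [3. 2.] 90.0
[193.4 262.1] 11 [193.5 262. ] [2. 3.] 90.0
top ring
[424.8 222.3] 678 [425.8 222.8] [33.3 32.3] 85.9
[404.6 219.7] 25 [404.5 220. ] [6. 3.] 90.0
sc dark
[277.1 212.6] 31 [277.  212.4] [5.3 6.3] 11.3
[256.5 214. ] 11 [256. 214.] [2. 4.] 90.0
[234.3 258.4] 511 [240.1 252.4] [34.  64.5] 49.5
[187.4 230.9] 77 [188. 231.] [ 4. 16.] 90.0
[219.8 288.6] 12 [219.8 288.2] [2.8 3.5] 45.0
[230.2 290.9] 9 [230.6 290.6] [0.8 8.6] 53.1
sc ring
[427.2 275.5] 10 [426.8 275.1] [5.4 1.9] 21.8
[403.6 308. ] 1131 [401.7 306.6] [40.2 46.1] 26.6
[422.4 324.4] 38 [422.5 324.5] [7. 5.] 90.0
top 16
[[425.5, 211.5], [430.5, 211.5], [421.0, 213.0], [435.0, 213.8], [417.0, 216.2], [438.5, 217.5], [414.5, 220.5], [439.5, 222.5], [414.3, 225.7], [438.8, 227.0], [415.5, 230.5], [436.5, 231.5], [418.4, 233.8], [422.8, 236.0], [432.5, 234.5], [427.5, 236.5]]
sc 1
[[381.3, 293.4]]
```

View pics/big1.png

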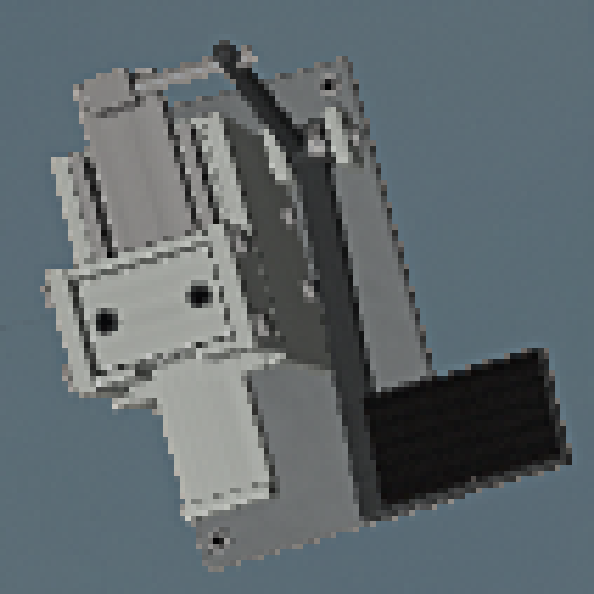

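```bash
python3 - <<'E'
from h import *
np.set_printoptions(precision=4,suppress=True)
t=read_camera("top");s=read_camera("scene")
h1=onz(t,210,257.2,.1394);h2=onz(t,193.4,262.1,.1394)
O=(h1+h2)/2;y=(h2-h1);print("shoe top",O,"hole sep",np.linalg.norm(y),"yaw",np.degrees(np.arctan2(-y[0],y[1])))
c=lambda u,v:(175+u/5.6-.5,205+v/5.6-.5)
P=[onz(t,*c(*p),.0854) for p in((545,350),(568,460),(385,505),(365,395))];P=np.array(P)
print("pad",P.mean(0),[np.linalg.norm(P[i]-P[(i+1)%4]) for i in range(4)])
for a,b in((0,3),(1,2)): d=P[b]-P[a];print(" padyaw",np.degrees(np.arctan2(-d[0],d[1])))
# base corners of the feeder at z .0134
B=[onz(t,*c(*p),.0134) for p in((343,58),(210,572),(432,372))];d=B[0]-B[2];print("base",np.array(B),"yaw(long edge)",np.degrees(np.arctan2(d[1],d[0])))
# tongue end corners z .1094
T=[onz(t,*c(*p),.1094) for p in((188,515),(275,492))];print("tongue end",np.array(T))
# camera
L=np.array([ce for ce,a,r in comps(t["image"],150,255,400,200,50,50,amin=1) if a<14],np.float32)
e=cv2.fitEllipse(L);print("LED",e)
r=onz(t,*e[0],.102);print("ring z=.102",r)
g=cv2.cvtColor(s["image"],cv2.COLOR_BGR2GRAY)
Ls=np.array([ce for ce,a,rr in comps(s["image"],95,255,384,282,38,32,amin=1) if a<20],np.float32);print(Ls.round(1).tolist())
if len(Ls)>=6:
    es=cv2.fitEllipse(Ls);print("sc",es);print("tri",tri(ray(t,*e[0]),ray(s,*es[0])))
print("tri manual",tri(ray(t,*e[0]),ray(s,402.1,297)))
c=lambda u,v:(380+u*.3-.35,190+(v-300)*.3-.35)
C=np.array([onz(t,*c(*p),.008) for p in((50,355),(170,342),(68,490),(190,475))]);print("cam base",C)
for a,b in((2,0),): d=C[a]-C[b];print("camyaw long",np.degrees(np.arctan2(-d[1],-d[0])),np.linalg.norm(d))
d=C[0]-C[1];print("camyaw short",np.degrees(np.arctan2(-d[0],d[1])),np.linalg.norm(d)); 
E
```

```text
shoe top [0.5587 0.4541 0.1394] hole sep 0.030926834995824545 yaw 15.045425563473833
pad [0.5193 0.3613 0.0854] [np.float64(0.03839782684529638), np.float64(0.06388005388941916), np.float64(0.03808874570621216), np.float64(0.06318609484371297)]
 padyaw 12.498330498040977
 padyaw 12.198042197077493
base [[0.6604 0.4158 0.0134]
 [0.4709 0.4657 0.0134]
 [0.5419 0.3837 0.0134]] yaw(long edge) 15.174013597181622
tongue end [[0.4923 0.45   0.1094]
 [0.4991 0.4213 0.1094]]
LED ((426.78875732421875, 223.8070526123047), (24.511812210083008, 26.216463088989258), 50.44449996948242)
ring z=.102 [0.6181 0.0359 0.102 ]
[[403.70001220703125, 284.0], [398.0, 284.70001220703125], [414.0, 287.70001220703125], [384.20001220703125, 292.3999938964844], [417.0, 291.70001220703125], [386.8999938964844, 295.1000061035156], [417.5, 296.0], [387.1000061035156, 299.8999938964844], [416.0, 300.70001220703125], [390.0, 303.70001220703125], [412.0, 304.5], [395.0, 306.5], [400.5, 307.79998779296875], [406.29998779296875, 306.8999938964844], [421.0, 307.0]]
sc ((402.387451171875, 296.1961669921875), (23.749469757080078, 36.46688461303711), 106.09597778320312)
tri (array([0.6178, 0.0361, 0.1008]), np.float64(0.0014071022164669597))
tri manual (array([0.6177, 0.0361, 0.0994]), np.float64(0.0021560929280444625))
cam base [[ 0.6709  0.0804  0.008 ]
 [ 0.6772  0.0036  0.008 ]
 [ 0.5844  0.0729  0.008 ]
 [ 0.5918 -0.0045  0.008 ]]
camyaw long 4.957148671698207 0.08678307371788078
camyaw short 4.709330905857602 0.0770618541696058
```

{"op": "send_rows", "data": {"increments": [{"dx":2,"dy":-1,"dz":0,"roll":0.8,"claw":-1},{"dx":4,"dy":-2,"dz":0,"roll":1.6,"claw":-1},{"dx":6,"dy":-3.1,"dz":0,"roll":2.4,"claw":-1},{"dx":8,"dy":-4.2,"dz":0,"roll":3.2,"claw":-1},{"dx":10,"dy":-5.3,"dz":0,"roll":3.7,"claw":-1}], "grip_force": 25}}

```text
clock: 1.02
tcp_pos: [0.3965, 0.423, 0.2315]
orientation: [0.0, -0.132, 0.991, 0.0]
wrist_force: [0.1, 0.8, 0.2]
finger_gap: -0.0
grip_force: 0.0
```

{"op": "send_rows", "data": {"increments": [{"dx":2,"dy":-1,"dz":-0.5,"claw":-1},{"dx":4,"dy":-2.1,"dz":-1.5,"claw":-1},{"dx":5.04,"dy":-2.66,"dz":-2.5,"claw":-1},{"dx":5.04,"dy":-2.66,"dz":-3.5,"claw":-1},{"dx":5.04,"dy":-2.66,"dz":-4.6,"claw":-1}]}}

```text
schema error: expected keys dx, dy, dz, roll, claw
```

{"op": "send_rows", "data": {"increments": [{"dx":2,"dy":-1,"dz":-0.5,"roll":0,"claw":-1},{"dx":4,"dy":-2.1,"dz":-1.5,"roll":0,"claw":-1},{"dx":4.97,"dy":-2.65,"dz":-2.5,"roll":0,"claw":-1},{"dx":4.97,"dy":-2.65,"dz":-3.6,"roll":0,"claw":-1},{"dx":4.97,"dy":-2.65,"dz":-4.8,"roll":0,"claw":-1}]}}

```text
clock: 1.65
tcp_pos: [0.52, 0.3572, 0.1105]
orientation: [0.0, -0.13, 0.992, 0.0]
wrist_force: [0.3, 0.2, -0.3]
finger_gap: 0.0001
grip_force: 0.0
```

```bash
python3 - <<'E'
from h import *
t=read_camera("top");s=read_camera("scene")
f=lambda im,x,y,w,h:cv2.resize(im[y:y+h,x:x+w],(400,400),interpolation=cv2.INTER_CUBIC)
cv2.imwrite("pics/press0.png",np.hstack([f(t["image"],170,200,130,130),f(s["image"],160,180,130,130)]))
print(get_state()["tcp_pos"],get_state()["wrist_force"])
E
```

```text
[0.51702356 0.35621962 0.10753946] [-1.05787974 -0.47087059 -0.20626068]
```

View pics/press0.png

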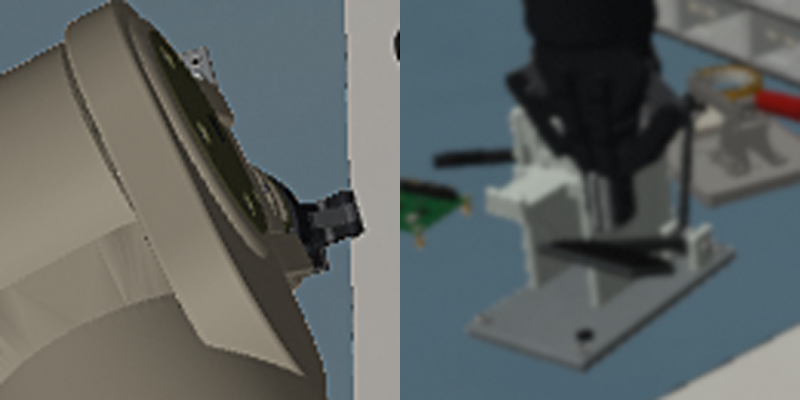

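{"op": "send_rows", "data": {"increments": [{"dx":0,"dy":0,"dz":-0.5,"roll":0,"claw":-1},{"dx":0,"dy":0,"dz":-0.9,"roll":0,"claw":-1},{"dx":-0.1,"dy":-0.03,"dz":-1.2,"roll":0,"claw":-1},{"dx":-0.2,"dy":-0.06,"dz":-1.5,"roll":0,"claw":-1},{"dx":-0.3,"dy":-0.08,"dz":-1.8,"roll":0,"claw":-1}]}}

```text
clock: 2.38
tcp_pos: [0.5121, 0.3563, 0.0675]
orientation: [0.001, -0.131, 0.991, 0.001]
wrist_force: [-1.0, 0.5, 7.7]
finger_gap: -0.0005
grip_force: 3.3
```

{"op": "send_rows", "data": {"increments": [{"dx":-0.07,"dy":-0.02,"dz":-0.3,"roll":0,"claw":-1},{"dx":-0.12,"dy":-0.03,"dz":-0.6,"roll":0,"claw":-1},{"dx":-0.16,"dy":-0.04,"dz":-0.9,"roll":0,"claw":-1},{"dx":-0.18,"dy":-0.05,"dz":-1.15,"roll":0,"claw":-1},{"dx":-0.2,"dy":-0.05,"dz":-1.3,"roll":0,"claw":-1}]}}

```text
clock: 3.0
tcp_pos: [0.5068, 0.3549, 0.0352]
orientation: [0.001, -0.131, 0.991, 0.0]
wrist_force: [-3.0, -1.6, 10.1]
finger_gap: 0.0003
grip_force: 5.1
```

{"op": "send_rows", "data": {"increments": [{"dx":0,"dy":0,"dz":-0.1,"roll":0,"claw":-1},{"dx":0,"dy":0,"dz":-0.2,"roll":0,"claw":-1},{"dx":0,"dy":0,"dz":-0.3,"roll":0,"claw":-1},{"dx":0,"dy":0,"dz":-0.3,"roll":0,"claw":-1},{"dx":0,"dy":0,"dz":-0.3,"roll":0,"claw":-1}]}}

```text
clock: 3.62
tcp_pos: [0.5067, 0.3549, 0.0291]
orientation: [0.001, -0.131, 0.991, 0.0]
wrist_force: [-5.6, -1.9, 15.6]
finger_gap: 0.0003
grip_force: 8.2
```

{"op": "send_rows", "data": {"increments": [{"dx":0,"dy":0,"dz":-0.1,"roll":0,"claw":-1},{"dx":0,"dy":0,"dz":-0.2,"roll":0,"claw":-1},{"dx":0,"dy":0,"dz":-0.2,"roll":0,"claw":-1},{"dx":0,"dy":0,"dz":-0.2,"roll":0,"claw":-1},{"dx":0,"dy":0,"dz":-0.2,"roll":0,"claw":-1}]}}

```text
clock: 4.25
tcp_pos: [0.5067, 0.355, 0.0281]
orientation: [0.002, -0.131, 0.991, 0.001]
wrist_force: [-13.7, -6.9, 41.1]
finger_gap: 0.0001
grip_force: 21.0
```

{"op": "send_rows", "data": {"increments": [{"dx":0,"dy":0,"dz":0.3,"roll":0,"claw":-1},{"dx":0.1,"dy":0.03,"dz":0.8,"roll":0,"claw":-1},{"dx":0.2,"dy":0.06,"dz":1.3,"roll":0,"claw":-1},{"dx":0.35,"dy":0.1,"dz":1.8,"roll":0,"claw":-1},{"dx":0.45,"dy":0.12,"dz":2.3,"roll":0,"claw":-1}]}}

```text
clock: 4.88
tcp_pos: [0.5188, 0.358, 0.0801]
orientation: [0.001, -0.131, 0.991, 0.0]
wrist_force: [2.5, 0.1, 1.4]
finger_gap: -0.0003
grip_force: 1.2
```

{"op": "send_rows", "data": {"increments": [{"dx":0,"dy":0,"dz":0.6,"roll":0,"claw":-1},{"dx":0,"dy":0,"dz":1.5,"roll":0,"claw":-1},{"dx":-1,"dy":-1,"dz":3,"roll":0,"claw":-1},{"dx":-2.5,"dy":-3,"dz":4.5,"roll":0,"claw":0},{"dx":-4,"dy":-5,"dz":5,"roll":0,"claw":0.6}]}}

```text
clock: 5.5
tcp_pos: [0.4241, 0.2404, 0.2028]
orientation: [0.001, -0.131, 0.991, 0.0]
wrist_force: [0.5, -1.6, 1.1]
finger_gap: 0.0355
grip_force: 0.0
```

```bash
python3 - <<'E'
from h import *
print(get_state()["tcp_pos"],get_state()["wrist_force"])
t=read_camera("top");s=read_camera("scene")
f=lambda im,x,y,w,h:cv2.resize(im[y:y+h,x:x+w],(400,400),interpolation=cv2.INTER_CUBIC)
cv2.imwrite("pics/fed.png",np.hstack([f(t["image"],170,205,106,106),f(s["image"],160,190,110,110)]))
for ce,a,r in comps(t["image"],0,75,180,245,40,60,amin=3): print(ce,a,np.round(r[1],1))
E
```

```text
[0.42411049 0.24040562 0.20282403] [ 0.48278684 -1.59218889  1.14490378]
[193.77777778 247.55555556] 9 [5.3 1.2]
[218.5  252.75] 24 [14.  2.]
[190.25531915 263.08510638] 47 [17.   2.4]
[211.83333333 257.08333333] 12 [4. 2.]
[195.33333333 261.75      ] 12 [3. 3.]
[199.8 270.6] 5 [2. 1.]
[218.2 278.5] 10 [3. 2.]
[202.33333333 282.75      ] 12 [3. 3.]
```

View pics/fed.png

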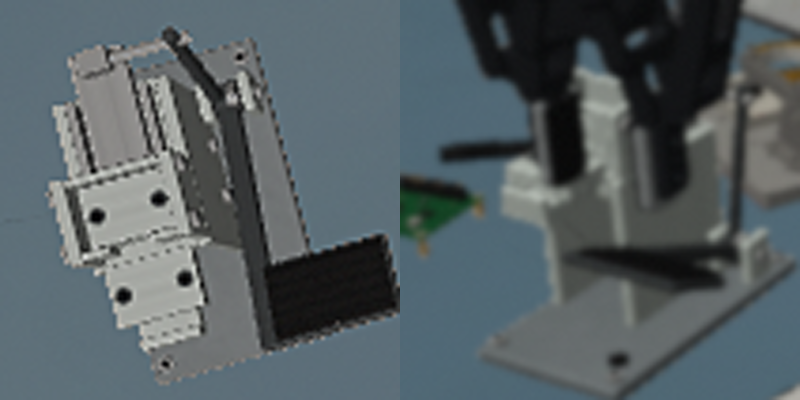

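```bash
python3 - <<'E'
from h import *
t=read_camera("top")
h=[ce for ce,a,r in comps(t["image"],0,75,198,272,26,16,amin=3)];print(h)
a,b=[onz(t,*p,.1154) for p in sorted(h,key=lambda q:-q[0])[:2]]
y=b-a;m=(a+b)/2;R=np.array([[.9655,.2605],[-.2605,.9655]])
print("shoe",m,np.linalg.norm(y),np.degrees(np.arctan2(-y[0],y[1])),"feeder frame",R@(m[:2]-[.5587,.4541]))
s=get_state();print(s["tcp_pos"],(m-s["tcp_pos"])/.025)
E
```

```text
[array([222.18181818, 276.18181818]), array([218.61538462, 278.38461538]), array([202.33333333, 282.75      ])]
shoe [0.52689227 0.42581471 0.1154    ] 0.007646540303377777 30.467398177383693 feeder frame [-0.03807868 -0.01902353]
[0.42254076 0.23943212 0.20239768] [ 4.17406045  7.45530363 -3.47990737]
```

```bash
python3 - <<'E'
from h import *
t=read_camera("top")
a,b=onz(t,218.4,278.4,.1154),onz(t,202.33,282.75,.1154)
y=b-a;m=(a+b)/2;R=np.array([[.9655,.2605],[-.2605,.9655]])
print("shoe",m,np.linalg.norm(y),np.degrees(np.arctan2(-y[0],y[1])),"feeder frame",R@(m[:2]-[.5587,.4541]))
s=get_state();print(s["tcp_pos"],s["finger_gap"],(m-s["tcp_pos"])/.025)
E
```

```text
shoe [0.52134567 0.4443179  0.1154    ] 0.030479156491320783 13.627986867799843 feeder frame [-0.03861384  0.00028619]
[0.42390082 0.24046445 0.20195574] 0.06513106640312116 [ 3.89779428  8.15413816 -3.46222949]
```

{"op": "send_rows", "data": {"increments": [{"dx":0.9,"dy":2,"dz":0,"roll":0,"claw":0.6},{"dx":1.9,"dy":4,"dz":0,"roll":0,"claw":0.6},{"dx":2.9,"dy":6,"dz":0,"roll":0,"claw":0.6},{"dx":3.9,"dy":8.15,"dz":0,"roll":0,"claw":0.6},{"dx":3.9,"dy":8.15,"dz":-0.8,"roll":0,"claw":0.6}]}}

```text
clock: 6.32
tcp_pos: [0.5247, 0.4504, 0.179]
orientation: [0.001, -0.132, 0.991, 0.001]
wrist_force: [-0.5, 0.0, -0.1]
finger_gap: 0.0681
grip_force: 0.0
```

{"op": "send_rows", "data": {"increments": [{"dx":0,"dy":0,"dz":-0.5,"roll":0,"claw":0.6},{"dx":0,"dy":0,"dz":-1.2,"roll":0,"claw":0.6},{"dx":0,"dy":0,"dz":-1.8,"roll":0,"claw":0.6},{"dx":0,"dy":0,"dz":-1.8,"roll":0,"claw":0.6},{"dx":0,"dy":0,"dz":-1.8,"roll":0,"claw":0.6}]}}

```text
clock: 6.95
tcp_pos: [0.5221, 0.4448, 0.1369]
orientation: [0.0, -0.13, 0.991, 0.0]
wrist_force: [-0.1, 0.3, -0.2]
finger_gap: 0.068
grip_force: 0.0
```

{"op": "send_rows", "data": {"increments": [{"dx":0,"dy":0,"dz":-0.6,"roll":0,"claw":0.6},{"dx":0,"dy":0,"dz":-1.2,"roll":0,"claw":0.6},{"dx":0,"dy":0,"dz":-1.76,"roll":0,"claw":0.6},{"dx":0,"dy":0,"dz":-1.76,"roll":0,"claw":0.3},{"dx":0,"dy":0,"dz":-1.76,"roll":0,"claw":0}]}}

```text
clock: 7.58
tcp_pos: [0.5219, 0.4449, 0.0921]
orientation: [-0.0, -0.131, 0.991, 0.0]
wrist_force: [0.1, -0.5, 0.4]
finger_gap: 0.0437
grip_force: 26.3
```

{"op": "send_rows", "data": {"increments": [{"dx":0,"dy":0,"dz":0,"roll":0,"claw":-0.3},{"dx":0,"dy":0,"dz":0,"roll":0,"claw":-0.3},{"dx":0,"dy":0,"dz":0,"roll":0,"claw":-0.3},{"dx":0,"dy":0,"dz":0,"roll":0,"claw":-0.3},{"dx":0,"dy":0,"dz":0,"roll":0,"claw":-0.3}], "grip_force": 25}}

```text
clock: 8.2
tcp_pos: [0.5219, 0.4448, 0.0921]
orientation: [-0.0, -0.131, 0.991, 0.0]
wrist_force: [-0.1, -0.4, -1.2]
finger_gap: 0.0435
grip_force: 26.3
```

{"op": "send_rows", "data": {"increments": [{"dx":0,"dy":0,"dz":0.4,"roll":0,"claw":-0.3},{"dx":0,"dy":0,"dz":1,"roll":0,"claw":-0.3},{"dx":0,"dy":0,"dz":1.6,"roll":0,"claw":-0.3},{"dx":-0.4,"dy":-0.1,"dz":1.6,"roll":0,"claw":-0.3},{"dx":-0.9,"dy":-0.24,"dz":1.6,"roll":0,"claw":-0.3}], "grip_force": 22}}

```text
clock: 8.82
tcp_pos: [0.4988, 0.4387, 0.1324]
orientation: [0.0, -0.131, 0.991, 0.0]
wrist_force: [0.5, -0.3, -0.2]
finger_gap: 0.0435
grip_force: 26.4
```

{"op": "send_rows", "data": {"increments": [{"dx":-0.4,"dy":-0.1,"dz":0,"roll":0,"claw":-0.3},{"dx":-0.62,"dy":-0.17,"dz":0,"roll":0,"claw":-0.3},{"dx":-0.62,"dy":-0.17,"dz":-0.5,"roll":0,"claw":-0.3},{"dx":-0.62,"dy":-0.17,"dz":-1.0,"roll":0,"claw":-0.3},{"dx":-0.62,"dy":-0.17,"dz":-1.2,"roll":0,"claw":-0.3}]}}

```text
clock: 9.45
tcp_pos: [0.4834, 0.434, 0.1001]
orientation: [-0.001, -0.13, 0.991, -0.001]
wrist_force: [-0.0, -0.0, -1.3]
finger_gap: 0.0433
grip_force: 26.4
```

{"op": "send_rows", "data": {"increments": [{"dx":0,"dy":0,"dz":-0.05,"roll":0,"claw":-0.3},{"dx":0,"dy":0,"dz":-0.11,"roll":0,"claw":-0.3},{"dx":0,"dy":0,"dz":-0.17,"roll":0,"claw":-0.3},{"dx":0,"dy":0,"dz":-0.23,"roll":0,"claw":-0.3},{"dx":0,"dy":0,"dz":-0.27,"roll":0,"claw":-0.3}], "grip_force": 20}}

```text
clock: 10.07
tcp_pos: [0.4842, 0.4348, 0.0975]
orientation: [0.001, -0.131, 0.991, 0.0]
wrist_force: [-4.1, -2.5, 12.3]
finger_gap: 0.0435
grip_force: 27.7
```

```bash
python3 - <<'E'
from h import *
s=read_camera("scene")
cv2.imwrite("pics/piv.png",cv2.resize(s["image"][190:300,150:270],None,fx=5,fy=5,interpolation=cv2.INTER_CUBIC))
st=get_state();print(st["tcp_pos"],st["wrist_force"],st["ft_torque"])
E
```

```text
[0.48421953 0.43480984 0.09751951] [-3.10827483 -2.0546771   8.08573711] [-0.42976534  0.4659758  -0.03288722]
```

View pics/piv.png

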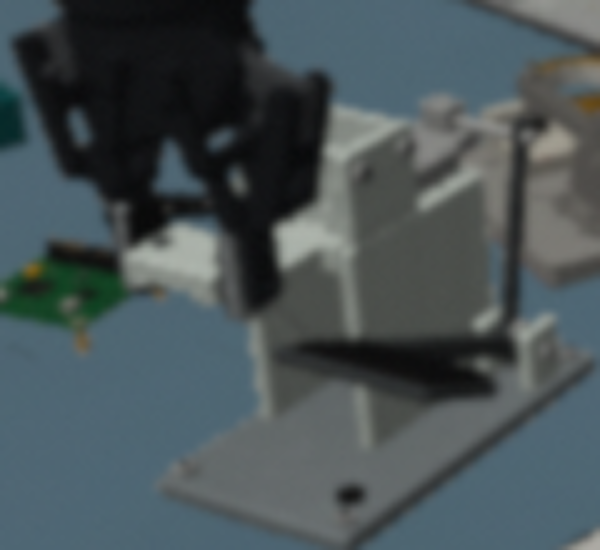

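{"op": "send_rows", "data": {"increments": [{"dx":0,"dy":0,"dz":-0.04,"roll":0,"claw":-0.3},{"dx":0,"dy":0,"dz":-0.08,"roll":0,"claw":-0.3},{"dx":0,"dy":0,"dz":-0.12,"roll":0,"claw":-0.3},{"dx":0,"dy":0,"dz":-0.12,"roll":0,"claw":-0.3},{"dx":0,"dy":0,"dz":-0.12,"roll":0,"claw":-0.3}]}}

```text
clock: 10.75
tcp_pos: [0.4843, 0.4348, 0.0972]
orientation: [0.002, -0.131, 0.991, 0.001]
wrist_force: [-7.0, -5.2, 21.5]
finger_gap: 0.0438
grip_force: 28.8
```

{"op": "send_rows", "data": {"increments": [{"dx":0,"dy":0,"dz":0.06,"roll":0,"claw":-0.3},{"dx":0,"dy":0,"dz":0.12,"roll":0,"claw":-0.3},{"dx":0,"dy":0,"dz":0.12,"roll":0,"claw":-0.1},{"dx":0,"dy":0,"dz":0.12,"roll":0,"claw":0},{"dx":0,"dy":0,"dz":0.12,"roll":0,"claw":0}]}}

```text
clock: 11.38
tcp_pos: [0.4843, 0.4348, 0.0974]
orientation: [0.001, -0.131, 0.991, 0.0]
wrist_force: [-2.5, -2.4, 10.2]
finger_gap: 0.0435
grip_force: 27.5
```

{"op": "send_rows", "data": {"increments": [{"dx":0,"dy":0,"dz":0.6,"roll":0,"claw":-0.3},{"dx":0.6,"dy":0.16,"dz":0.7,"roll":0,"claw":-0.3},{"dx":1.3,"dy":0.35,"dz":0.7,"roll":0,"claw":-0.3},{"dx":1.52,"dy":0.41,"dz":0.5,"roll":0,"claw":-0.3},{"dx":1.52,"dy":0.41,"dz":0.2,"roll":0,"claw":-0.3}]}}

```text
clock: 12.0
tcp_pos: [0.522, 0.4448, 0.1]
orientation: [-0.0, -0.13, 0.991, 0.0]
wrist_force: [0.2, 0.2, -1.2]
finger_gap: 0.0434
grip_force: 26.4
```

{"op": "send_rows", "data": {"increments": [{"dx":0,"dy":0,"dz":-0.15,"roll":0,"claw":-0.3},{"dx":0,"dy":0,"dz":-0.25,"roll":0,"claw":-0.3},{"dx":0,"dy":0,"dz":-0.33,"roll":0,"claw":-0.3},{"dx":0,"dy":0,"dz":-0.33,"roll":0,"claw":-0.3},{"dx":0,"dy":0,"dz":-0.33,"roll":0,"claw":-0.3}]}}

```text
clock: 12.62
tcp_pos: [0.522, 0.4449, 0.0924]
orientation: [0.0, -0.131, 0.991, 0.0]
wrist_force: [0.1, -0.1, -1.0]
finger_gap: 0.0436
grip_force: 26.4
```

{"op": "send_rows", "data": {"increments": [{"dx":0,"dy":0,"dz":0,"roll":0,"claw":0.3},{"dx":0,"dy":0,"dz":0,"roll":0,"claw":0.3},{"dx":-0.25,"dy":-0.07,"dz":0,"roll":0,"claw":0.3},{"dx":-0.5,"dy":-0.135,"dz":0,"roll":0,"claw":0.3},{"dx":-0.5,"dy":-0.135,"dz":0,"roll":0,"claw":0.3}]}}

```text
clock: 13.25
tcp_pos: [0.5086, 0.4413, 0.0922]
orientation: [-0.0, -0.131, 0.991, -0.0]
wrist_force: [0.7, 0.1, 0.9]
finger_gap: 0.0556
grip_force: 0.0
```

{"op": "send_rows", "data": {"increments": [{"dx":0,"dy":0,"dz":0,"roll":0,"claw":0.15},{"dx":0,"dy":0,"dz":0,"roll":0,"claw":-0.1},{"dx":0,"dy":0,"dz":0,"roll":0,"claw":-0.3},{"dx":0,"dy":0,"dz":0,"roll":0,"claw":-0.3},{"dx":0,"dy":0,"dz":0,"roll":0,"claw":-0.3}]}}

```text
clock: 13.88
tcp_pos: [0.5097, 0.4416, 0.0924]
orientation: [0.0, -0.131, 0.991, 0.0]
wrist_force: [-0.4, 0.7, 2.4]
finger_gap: 0.0437
grip_force: 20.7
```

{"op": "send_rows", "data": {"increments": [{"dx":0,"dy":0,"dz":0.4,"roll":0,"claw":-0.3},{"dx":-0.3,"dy":-0.08,"dz":0.7,"roll":0,"claw":-0.3},{"dx":-0.9,"dy":-0.24,"dz":0.7,"roll":0,"claw":-0.3},{"dx":-1.52,"dy":-0.41,"dz":0.7,"roll":0,"claw":-0.3},{"dx":-1.52,"dy":-0.41,"dz":0.4,"roll":0,"claw":-0.3}]}}

```text
clock: 14.5
tcp_pos: [0.4706, 0.4314, 0.1031]
orientation: [0.0, -0.131, 0.991, 0.0]
wrist_force: [-0.5, 0.4, 0.3]
finger_gap: 0.0438
grip_force: 20.5
```

{"op": "send_rows", "data": {"increments": [{"dx":0,"dy":0,"dz":-0.1,"roll":0,"claw":-0.3},{"dx":0,"dy":0,"dz":-0.2,"roll":0,"claw":-0.3},{"dx":0,"dy":0,"dz":-0.3,"roll":0,"claw":-0.3},{"dx":0,"dy":0,"dz":-0.4,"roll":0,"claw":-0.3},{"dx":0,"dy":0,"dz":-0.43,"roll":0,"claw":-0.3}]}}

```text
clock: 15.12
tcp_pos: [0.4717, 0.4313, 0.0926]
orientation: [0.0, -0.13, 0.991, 0.0]
wrist_force: [-3.3, -2.4, 9.1]
finger_gap: 0.0434
grip_force: 22.8
```

{"op": "send_rows", "data": {"increments": [{"dx":0,"dy":0,"dz":-0.05,"roll":0,"claw":-0.3},{"dx":0,"dy":0,"dz":-0.08,"roll":0,"claw":-0.3},{"dx":0,"dy":0,"dz":-0.08,"roll":0,"claw":-0.3},{"dx":0,"dy":0,"dz":0.3,"roll":0,"claw":-0.3},{"dx":0,"dy":0,"dz":1.0,"roll":0,"claw":-0.3}]}}

```text
clock: 15.75
tcp_pos: [0.4714, 0.4309, 0.1159]
orientation: [-0.001, -0.13, 0.991, -0.0]
wrist_force: [0.4, 0.9, -0.2]
finger_gap: 0.0436
grip_force: 22.5
```

{"op": "send_rows", "data": {"increments": [{"dx":-0.5,"dy":-1.5,"dz":1.0,"roll":-0.4,"claw":-0.3},{"dx":-1,"dy":-3.5,"dz":2,"roll":-0.8,"claw":-0.3},{"dx":-1,"dy":-5.5,"dz":3,"roll":-1.2,"claw":-0.3},{"dx":-0.5,"dy":-7.5,"dz":4,"roll":-1.28,"claw":-0.3},{"dx":0,"dy":-9.5,"dz":4,"roll":-1.28,"claw":-0.3}], "grip_force": 30}}

```text
clock: 16.38
tcp_pos: [0.4734, 0.1926, 0.2192]
orientation: [0.003, -0.042, 0.999, 0.0]
wrist_force: [1.0, 0.1, -0.4]
finger_gap: 0.0436
grip_force: 33.0
```

```bash
python3 - <<'E'
from h import *
st=get_state();print(st["tcp_pos"],st["orientation"],st["wrist_force"],st["finger_gap"])
s=read_camera("scene");t=read_camera("top")
u,v=map(int,proj(s,st["tcp_pos"]));U,V=map(int,proj(t,st["tcp_pos"]));print(u,v,U,V)
f=lambda im,u,v:cv2.resize(im[max(0,v-60):max(0,v-60)+100,max(0,u-50):max(0,u-50)+100],(400,400),interpolation=cv2.INTER_CUBIC)
cv2.imwrite("pics/tilt.png",np.hstack([f(s["image"],u,v),f(t["image"],U,V)]))
cv2.imwrite("pics/tilt_s.png",s["image"])
E
```

```text
[0.47337884 0.19261337 0.21916238] [ 2.68864958e-03 -4.17102815e-02  9.99126008e-01  4.92816216e-04] [ 0.96301308  0.06175186 -0.36499473] 0.04361233618446805
265 229 350 304
```

View pics/tilt.png

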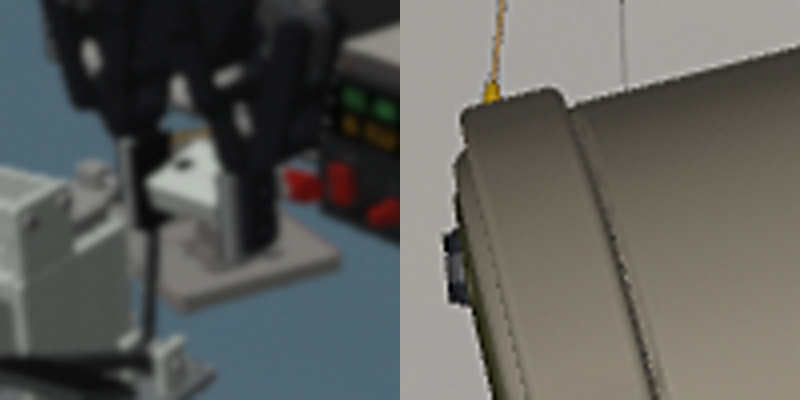

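{"op": "send_rows", "data": {"increments": [{"dx":1,"dy":-1.6,"dz":0,"roll":0,"claw":-0.3},{"dx":2,"dy":-3.2,"dz":0,"roll":0,"claw":-0.3},{"dx":3,"dy":-4.8,"dz":0,"roll":0,"claw":-0.3},{"dx":3.98,"dy":-6.42,"dz":0,"roll":0,"claw":-0.3},{"dx":3.98,"dy":-6.42,"dz":-0.7,"roll":0,"claw":-0.3}]}}

```text
clock: 17.1
tcp_pos: [0.5741, 0.0306, 0.1994]
orientation: [0.002, -0.04, 0.999, -0.0]
wrist_force: [-0.3, 0.5, -0.9]
finger_gap: 0.0432
grip_force: 33.0
```

{"op": "send_rows", "data": {"increments": [{"dx":0,"dy":0,"dz":-0.3,"roll":0,"claw":-0.3},{"dx":0,"dy":0,"dz":-0.6,"roll":0,"claw":-0.3},{"dx":0,"dy":0,"dz":-0.9,"roll":0,"claw":-0.3},{"dx":0,"dy":0,"dz":-0.9,"roll":0,"claw":-0.3},{"dx":0,"dy":0,"dz":-0.9,"roll":0,"claw":-0.3}]}}

```text
clock: 17.73
tcp_pos: [0.571, 0.0335, 0.1768]
orientation: [0.0, -0.042, 0.999, 0.0]
wrist_force: [0.1, 0.0, -1.4]
finger_gap: 0.0434
grip_force: 33.0
```

```bash
python3 - <<'E'
from h import *
s=read_camera("scene");st=get_state();print(st["clock"],st["tcp_pos"],st["orientation"],st["finger_gap"])
u,v=map(int,proj(s,st["tcp_pos"]));print(u,v,u-40,v-50)
cv2.imwrite("pics/foc.png",cv2.resize(s["image"][v-50:v+25,u-40:u+60],None,fx=8,fy=8,interpolation=cv2.INTER_CUBIC))
cv2.imwrite("pics/foc_s.png",s["image"])
E
```

```text
17.775 [0.57112106 0.03339591 0.1768678 ] [ 4.13054003e-04 -4.17060784e-02  9.99129838e-01 -6.87936127e-06] 0.043439097414272695
388 265 348 215
```

View pics/foc.png

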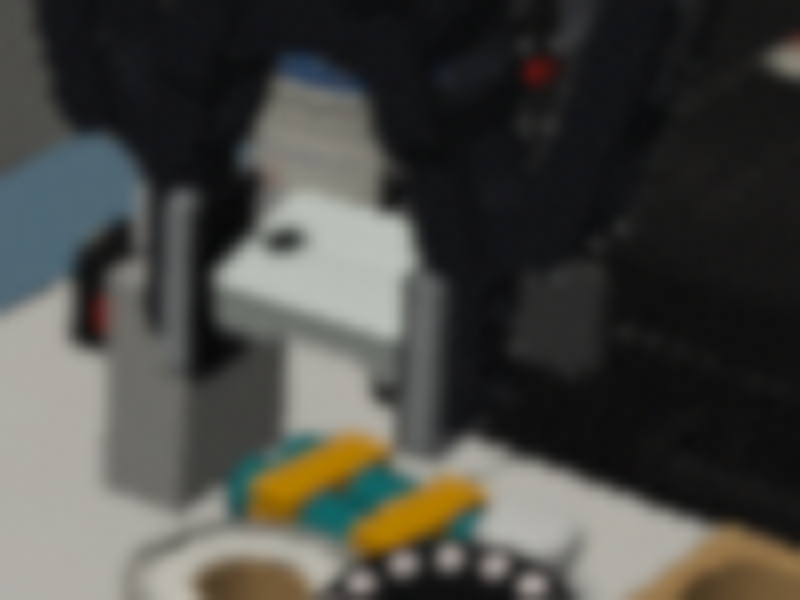

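```bash
python3 - <<'E'
from h import *
s=read_camera("scene");tcp=get_state()["tcp_pos"]
a=np.radians(4.8);tx=np.array([np.cos(a),np.sin(a),0]);ty=np.array([-np.sin(a),np.cos(a),0])
def pl(p,yo):
    o,d=ray(s,348+(p[0]+.5)/8-.5,215+(p[1]+.5)/8-.5);q=o+d*((yo-(o-tcp)@ty)/(d@ty))-tcp
    return np.array([q@tx,q[2]])*1e3
A=pl((218,288),.022);Bm=pl((218,337),.022);C=pl((298,190),.022);H=pl((283,240),.0154)
print("FLtop",A,"FLbot",Bm,"BLtop",C,"hole",H)
print("tilt top edge",np.degrees(np.arctan2(*(C-A)[::-1])),"len",np.linalg.norm(C-A),"front len",np.linalg.norm(A-Bm),np.degrees(np.arctan2(A[0]-Bm[0],A[1]-Bm[1])))
for th in(15,20,25):
    t=np.radians(th);ux=np.array([np.cos(t),np.sin(t)]);uz=np.array([-np.sin(t),np.cos(t)])
    print(th,"underside centre in tool xz: from FLtop",A+15*ux-12*uz,"from hole",H-12*uz)
E
```

```text
FLtop [-4.60922616 19.77038909] FLbot [-4.01164385  9.30652313] BLtop [21.90610597 29.52789508] hole [ 6.59010878 27.17112882]
tilt top edge 20.20335591119246 len 28.253703493072013 front len 10.480915769445385 -3.2685619266226182
15 underside centre in tool xz: from FLtop [12.98548977 12.06156485] from hole [ 9.69593732 15.5800189 ]
20 underside centre in tool xz: from FLtop [13.59040487 13.62437979] from hole [10.6943505  15.89481737]
25 underside centre in tool xz: from FLtop [14.05680979 15.23396957] from hole [11.66152792 16.29543537]
```

{"op": "send_rows", "data": {"increments": [{"dx":0.06,"dy":-0.02,"dz":-0.1,"roll":0,"claw":-0.3},{"dx":0.13,"dy":-0.04,"dz":-0.19,"roll":0,"claw":-0.3},{"dx":0.13,"dy":-0.04,"dz":-0.19,"roll":0,"claw":-0.3},{"dx":0.13,"dy":-0.04,"dz":-0.19,"roll":0,"claw":-0.3},{"dx":0.13,"dy":-0.04,"dz":-0.19,"roll":0,"claw":-0.3}]}}

```text
clock: 18.45
tcp_pos: [0.5742, 0.0322, 0.1717]
orientation: [-0.0, -0.042, 0.999, 0.0]
wrist_force: [0.2, 0.3, -0.2]
finger_gap: 0.0438
grip_force: 33.0
```

```bash
python3 - <<'E'
from h import *
t=read_camera("top");s=read_camera("scene");st=get_state();print(st["clock"],st["tcp_pos"],np.abs(st["qvel"]).max(),st["grip_force"])
# magazine shoe holes (top) still where they were; pedal tread dark blob
for ce,a,r in comps(t["image"],0,75,205,250,12,12,amin=3)+comps(t["image"],0,75,190,256,10,10,amin=3): print(ce,a)
print([ (ce.round(1),a) for ce,a,r in comps(s["image"],0,55,180,240,100,40,amin=100)])
E
```

```text
18.55 [0.57419432 0.03222715 0.17171219] 0.0014048142161423786 33.01446966826916
[211.83333333 257.08333333] 12
[190.46666667 261.93333333] 15
[195.33333333 261.75      ] 12
[(array([231.2, 262.2]), np.int32(409))]
```

Still, in position, with the stack unmoved since the feed and the pedal up: handing in.

```bash
python3 -c "
from workcell import *
print(hand_in())"
```

```text
the job is handed in; nothing more can be done
None
```

I pressed the pedal once, picked up the fed shoe, tilted it about 20° in the fingers on the tongue's end stop, and handed in at 18.6 s with it held still at the focus point; my measurements put it within tolerance, but no verdict came back.

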